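Turn the block heater off at its thermostat, then fit the tube block

TASK

The block heater must be off before a block goes in: turn its thermostat knob fully anticlockwise, through the click at the end of its travel and home against the off stop, without wrenching it. Then set the red tube block gently down inside the aluminium frame on the heating plate, flat and holding the block-sensing pin down, and let go of it. Leave the other things on the bench standing where they are.

Things in the scene. Friction and masses are not known exactly. Their poses are not given: they have to be found in the camera images.
- heater: white block heater, fixed, 260 (x) x 170 (y) x 70 mm high; origin under its middle at bench level, x axis from its front (robot side) to its back, z up. The front 100 mm of its top is a grey control panel that slopes 20 degrees, rising from 34 mm above the bench at x = -130 mm to 70 mm at x = -30 mm; behind it the top is level and carries the heating plate.
- knob_axis (a point): on the turning axis of the black thermostat knob, 14.5 mm out from the panel, half-way up its wing, at (-85, 18, 65) mm in the heater's frame (the frame turns with the knob, z out of the panel). Knob: skirt 48 mm across, up to 5.5 mm above the panel; hub 23 mm across, 23 mm high; one pointer wing. The panel is clear for 35 mm and more round the knob, but for flat marks and two low lamps.
- knob_pointer (a point): in the middle plane of the knob's single pointer wing (black with a white line), 28 mm from the axis, level with knob_axis: from knob_axis to here is where the pointer points. The wing is 10 mm thick, reaches 34 mm from the axis and stands 5 to 23.5 mm above the panel; closed fingertips can push it round by its side.
- knob (a joint): knob angle, rad: 0 = off, hard stop, pointer at 7 o'clock; grows clockwise (seen facing the panel) to 5.0. At value v the pointer is 210 degrees + v clockwise from uphill. Stays where left; a push of 2 to 3 N turns it, but 10 N or so at the click (0.45 down to 0.2): let go there it slips back; past 0.1 it snaps home. More than 30 N on the knob damages it.
- plate_centre (a point): centre of the heating plate's upper face, 71 mm above the bench, 50 mm behind the heater's origin (its +x), axes as the heater's. A fixed aluminium frame stands on the plate: inside 103 mm (along heater x) by 63 mm (along heater y), bars 5 mm wide, their top 6 mm above this point. The sensing pin comes up through this point.
- sensor_pin (a joint): block-sensing pin, 8 mm thick, m pressed in: 0 = up, standing 4 mm above the plate; 0.004 = flush with the plate; its spring takes about 0.6 N at first and 1.4 N when flush, so that the block's weight holds it down.
- block_centre (a point): centre of the red tube block (rack of 15 holes, a solid block with flat sides), 96 (x) x 56 (y) x 36 mm high, 0.25 to 0.45 kg, half-way up: 18 mm above its underside; x along its long side. It stands loose on the bench and may be gripped across its 56 mm sides. It fits the frame either way round.
- tube_block: the same red tube block, origin at the centre of its underside
- petri_dish: bystander: clear petri dish, 105 mm across, 13 mm high, loose; origin under its centre
- beaker: bystander: glass beaker, 70 mm across, 93 mm high, loose; origin under its centre
- blue_cap_bottle: bystander: white bottle with blue cap, 58 mm across, 117 mm high, loose; origin under its centre
- yellow_tip_box: bystander: pipette-tip box with yellow tray and clear lid, 124 x 71 x 99 mm, loose; origin under its centre
- wash_bottle: bystander: white wash bottle with bent spout, 60 mm across, 173 mm high, loose; origin under its centre
There are look-alikes about, which are no part of the job. What is meant by the tube_block is not blue or yellow, and is the larger of those in its own colour.

How it is judged (in metres and radians):
On the way, in this order (a step that is already met when the one before it is completed fails the run):
1. the thermostat knob is home on its off stop (within 0.08 rad) (value of joint knob below 0.08 rad), for 0.2 s.
2. the tube block lies in the frame and holds the sensing pin down (value of joint sensor_pin above 0.003 m and distance between tube_block and plate_centre below 0.007 m and contact force between tube_block and sensor_pin above 0.1 N), for 0.2 s.
At the end, for the whole second after the job is handed in: The knob stands within 0.08 rad of its off stop; the tube block lies at rest and flat (within 0.04 rad and 2 mm) inside the frame on the plate, centred within 6 mm and square to it within 0.15 rad, and holds the sensing pin at least 3 mm down (value of joint knob below 0.08 rad and value of joint sensor_pin above 0.003 m and horizontal distance between tube_block and plate_centre below 0.006 m and z of tube_block in the frame of plate_centre below 0.002 m and angle between tube_block's own z axis and vertical below 0.04 rad and angle between the x axis of tube_block and the x axis of heater, either way round below 0.15 rad and linear speed of tube_block below 0.02 m/s); the robot touches nothing.
It fails at once if the knob is wrenched: pushed with more than 30 N (contact force between any of the fingers, the arm and knob above 30 N).
It fails at once if the tube block is dropped (falls free from more than about 13 mm) (linear speed of tube_block above 0.5 m/s and contact force between the fingers and tube_block below 0.1 N).
It fails at once if a bystander is shifted by more than 30 mm (distance of any of petri_dish, beaker, blue_cap_bottle, yellow_tip_box, wash_bottle from where it was at the start of the episode above 0.03 m).
It fails at once if a bystander is tipped over (angle between any of petri_dish, beaker, blue_cap_bottle, yellow_tip_box, wash_bottle's own z axis and vertical above 0.4 rad).
It also fails if it takes over 64 s, if anything falls off the work surface, if the arm or the gripper's body presses on something with over 40 N, if the wrist force passes 120 N, or if a joint passes its speed limit or range.

ROBOT

A 6-joint arm with a two-finger parallel gripper is mounted at the origin on a cart in front of the work surface, level with it; the furniture and walls round the work are solid. World frame = base frame: x ahead of the robot, y to its left, z up, the work surface at z = 0. Lengths are in mm, angles in degrees, forces in N, time in s.
With the tool pointing down it reaches from about 325 to 925 mm from the base axis. Payload 3.1 kg.
Tool frame: the origin (TCP) lies at the very end of the fingers, on their centre line; the grasp point (between the pads) lies grasp_offset behind it (grasp_offset is the distance from the TCP to the grasp point, in mm); z points along the fingers, x is the direction in which the jaws open and shut, and the axes are right-handed (so a half turn about z gives the same grasp; the last joint's range is limited). The gripper opens to 85 mm and grips with 20 to 120 N. Pads are 22 mm wide; open, the fingers measure 114 mm over their backs; the gripper's body (76 mm by 85 mm) begins 54 mm behind the grasp point. The pads swing forward as they close: fully open they stand 13 mm farther back than shut.
Start: joints at [57.399, 12.427, 92.441, -0, 75.132, -6.429], TCP at [275.658, 560.938, 231.3] pointing down, gripper open.
Joint ranges: [-157.48, 157.48], [-44.54, 120.13], [17.64, 146.25], [-64.5, 244.5], [7.68, 150.69], [-147.95, 147.95]. Speed limits (degrees/s): [159.86, 159.86, 180, 180, 180, 180].

INTERFACE

Orientations are given as [roll, pitch, yaw] about the fixed x, y, z axes, in that order (R = Rz(yaw) Ry(pitch) Rx(roll)).
In Python, from station import * gives the robot as it stands. Calls block until the motion is done:
- goto(position, orientation): joint-space move of the TCP to a pose.
- move_l(position, attitude=None, speed=150): straight line of the TCP; attitude=None keeps the orientation; speed is the mean speed in mm/s.
- move_j(angles): joint-space move.
- grip(opening, squeeze=None): finger opening in mm; squeeze is the grip in N (None keeps the last); returns when the fingers have stopped.
- wait(seconds).
- solve_ik(position, orientation): joint angles nearest the present ones, or None.
- get_obs(): the state.
- get_image(name): name is "side" or "top" or "wrist"; returns the picture (420x560x3 uint8, red, green, blue); there is no depth.
- get_calibration(name): a dict with "fx", "fy", "cx", "cy" (pixels), "D" ([k1, k2, p1, p2, k3] as OpenCV has them; the pictures are not rectified), "R" (3x3) and "t" (3): a world point X has camera coordinates R X + t; the wrist camera has in their place "mount" (4x4, takes a point from camera to tool coordinates, whose origin is the TCP and whose axes are the tool frame's). Camera axes: x right, y down, z forward; pixel columns grow to the right and rows downward; lengths in mm; the calibration is good to about 2 mm. A picture is of the moment at which its call begins: read the wrist's pose just before it. get_calibration takes no time and is no camera call.
A pose or a line that the arm cannot do raises Unreachable and nothing moves.
- sign_off(): hands the job in, once; it reports no verdict.
Trained networks look in the newest picture that a camera, given by its name, has taken for a name from the list of things; names that differ only in an ending like _2 or _b are one class to them, and where a whole thing is asked for, a point or a joint stands for the part that bears it (a point fixed in the world has none). Each returns a list of dicts, best first, with "score" (0 to 1); they miss things now and then, are a little off and sometimes report something else, mostly with a low value. They report only what shows in the picture. A call takes as long as a camera call. They do not tell look-alikes from the thing itself.
- spot_in(name, camera): "extent" ([centre column, centre row, width, height] in pixels, round what is visible of it).
- regions_of(name, camera): "region" (420x560 bool, what is visible of it) and "extent" ([centre column, centre row, width, height] in pixels, round what is visible of it).
The state is a dict: "t": time; "joint_pos": joint angles; "qvel": joint speeds; "effort": joint torques, N m; "tcp_pos": TCP position; "ee_rot": TCP orientation; "wrist_force": force on the tool from outside, world axes, zero at the start; "moment": the same for the moment, N m; "grip_width": finger opening in mm.
Only numpy, scipy, OpenCV 4.12 (cv2) and the standard library are available. Lean on these libraries where they do the work, as an engineer would, in place of code of your own. Each camera call takes 0.05 s, during which the arm holds its last target.

## Working session

There is one attempt and no reset: what is moved stays moved. The work goes in short steps, each a Python script; the robot and the scene stay as the last script left them, time stands still between calls to the robot, and variables do not carry over. Pictures are saved under pics/ and viewed, and the job is handed in when it is done.

```bash
ls; mkdir -p pics
python3 - <<'E'
from station import *
import cv2
for n in ["side","top","wrist"]:
    im=get_image(n); cv2.imwrite(f"pics/{n}0.png",im[:,:,::-1])
    c=get_calibration(n); print(n,c)
o=get_obs(); print(o)
E
```

```text
pics
side {'fx': 407.15493301765326, 'fy': 407.15493301765326, 'cx': 284.0226320444817, 'cy': 204.95880700817656, 'D': array([0.02281419, 0.        , 0.        , 0.        , 0.        ]), 'R': array([[ 0.39587974, -0.91820316, -0.01349762],
       [-0.77117733, -0.32443824, -0.54774571],
       [ 0.49856269,  0.22725049, -0.83653599]]), 't': array([-270.7239893 ,  475.53995415, 1114.54661896])}
top {'fx': 436.8715987359613, 'fy': 436.8715987359613, 'cx': 283.0335658243575, 'cy': 212.31221953174997, 'D': array([-0.08160877,  0.        ,  0.        ,  0.        ,  0.        ]), 'R': array([[-0.02319927, -0.99951646, -0.02070354],
       [-0.98943604,  0.02591976, -0.14263414],
       [ 0.1431018 ,  0.01717582, -0.98955892]]), 't': array([ -23.5278189 ,  579.12124098, 1110.43870446])}
wrist {'fx': 371.0530557385537, 'fy': 371.0530557385537, 'cx': 279.6680993662521, 'cy': 200.51095014908282, 'D': array([-0.09278628,  0.        ,  0.        ,  0.        ,  0.        ]), 'mount': array([[ 9.99999902e-01,  2.87169945e-04, -3.37498571e-04,
        -4.55520489e-01],
       [-1.70500057e-04,  
[... 187 characters left out ...]
0.00000000e+00,
         1.00000000e+00]])}
{'t': 0.15, 'joint_pos': array([ 5.73986902e+01,  1.24687762e+01,  9.25089070e+01, -1.79695110e-03,
        7.51321004e+01, -6.42763928e+00]), 'qvel': array([ 0.04355612, -0.08524588, -0.3058543 , -0.04178283, -0.00174935,
       -0.09979037]), 'effort': array([ 1.09495519e-03, -3.97448409e+01, -3.04417312e+01, -1.66248992e-04,
        5.81777291e-03,  2.81268615e-05]), 'tcp_pos': array([275.31910002, 560.38640374, 230.23305828]), 'ee_rot': array([-1.79989435e+02,  1.09287854e-01,  6.38268023e+01]), 'wrist_force': array([ 0.01645423,  0.21244955, -0.0270388 ]), 'moment': array([-0.0240832 ,  0.01373478, -0.00275417]), 'grip_width': 85.176229920972}
```

View pics/side0.png

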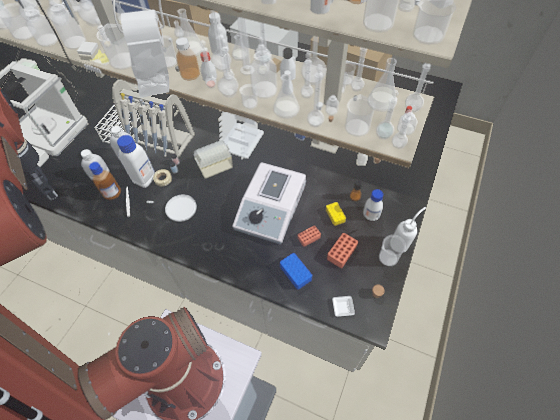

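View pics/top0.png

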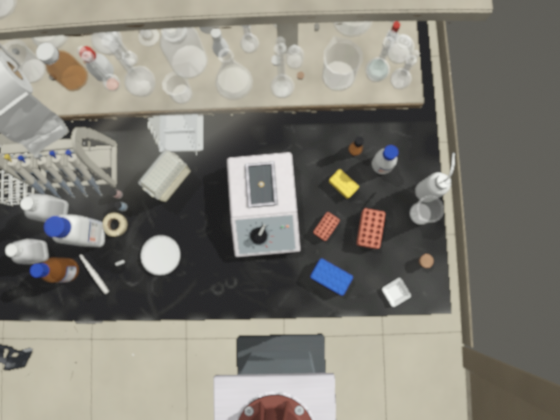

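View pics/wrist0.png

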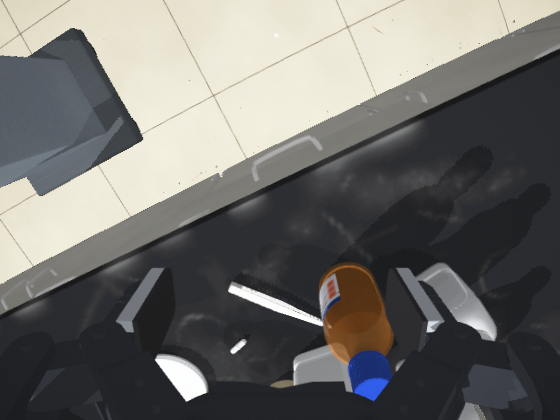

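Run:
```python
from station import *
import cv2
for cam in ["top","side"]:
  for n in ["heater","knob_axis","knob_pointer","plate_centre","block_centre","tube_block","sensor_pin"]:
    try: print(cam,n,[(round(d["score"],2),[round(float(v)) for v in d["extent"]]) for d in spot_in(n,cam)][:5])
    except Exception as e: print(cam,n,repr(e))
print(get_obs()["t"])
```

```text
top heater [(0.67, [263, 205, 72, 104])]
top knob_axis [(0.84, [259, 236, 13, 21])]
top knob_pointer [(0.67, [261, 234, 18, 19])]
top plate_centre [(0.83, [264, 206, 73, 105])]
top block_centre [(0.88, [326, 227, 24, 28]), (0.74, [332, 277, 41, 36]), (0.74, [344, 184, 32, 30]), (0.73, [369, 228, 27, 35])]
top tube_block [(0.96, [344, 184, 33, 31]), (0.79, [332, 276, 38, 31]), (0.73, [327, 228, 24, 28]), (0.64, [371, 230, 22, 39])]
top sensor_pin []
side heater [(0.72, [270, 202, 79, 81])]
side knob_axis []
side knob_pointer [(0.54, [256, 218, 17, 12])]
side plate_centre [(0.86, [270, 204, 74, 82])]
side block_centre [(0.94, [343, 250, 28, 32]), (0.86, [335, 212, 20, 27]), (0.85, [297, 272, 30, 40]), (0.54, [308, 234, 27, 21])]
side tube_block [(0.87, [343, 249, 29, 36]), (0.73, [294, 271, 32, 38]), (0.6, [308, 236, 26, 16]), (0.56, [336, 213, 17, 23])]
side sensor_pin []
0.85
```

Candidates for the tube block in the top picture are small red (327,227), larger red (371,229), blue (332,277) and yellow (344,184). By the description I choose the larger red one at (371,229). I'll check it in a crop and work out coarse positions.

```bash
cat > h.py <<'E'
from station import *
import numpy as np, cv2
from scipy.spatial.transform import Rotation as Ro
def Rrpy(e): return Ro.from_euler('xyz',e,degrees=True).as_matrix()
def cam(name,obs=None):
    c=get_calibration(name)
    K=np.array([[c['fx'],0,c['cx']],[0,c['fy'],c['cy']],[0,0,1]]);D=np.array(c['D'])
    if 'R' in c: R=np.array(c['R']);t=np.array(c['t'])
    else:
        M=np.eye(4);M[:3,:3]=Rrpy(obs['ee_rot']);M[:3,3]=obs['tcp_pos']
        W=np.linalg.inv(M@c['mount']);R=W[:3,:3];t=W[:3,3]
    return K,D,R,t
def proj(C,P):
    K,D,R,t=C
    return cv2.projectPoints(np.atleast_2d(np.array(P,float)),cv2.Rodrigues(R)[0],t,K,D)[0][:,0]
def back(C,uv,z):
    K,D,R,t=C
    n=cv2.undistortPoints(np.array(uv,float).reshape(-1,1,2),K,D)[:,0]
    d=np.c_[n,np.ones(len(n))]@R; o=-R.T@t
    return o+d*((z-o[2])/d[:,2])[:,None]
def heater_pts(x,y,yaw,P):
    return (Ro.from_euler('z',yaw,degrees=True).as_matrix()@np.atleast_2d(P).T).T+[x,y,0]
E
python3 - <<'E'
from h import *
C=cam("top")
print("block",back(C,[[371,229]],36),"small",back(C,[[327,227]],36))
print("knob",back(C,[[259,236]],65))
print("heater corners z70",back(C,[[228,156],[292,154],[299,254],[233,256]],70))
im=cv2.imread("pics/top0.png");a=im[130:300,210:450]
cv2.imwrite("pics/c1.png",cv2.resize(a,None,fx=3.3,fy=3.3,interpolation=2))
im=cv2.imread("pics/side0.png");a=im[150:310,220:420]
cv2.imwrite("pics/c2.png",cv2.resize(a,None,fx=3.7,fy=3.7,interpolation=2))
E
```

```text
block [[ 528.69824672 -268.19359075   36.        ]] small [[ 537.03865257 -152.55145783   36.        ]]
knob [[515.16426825  24.84608905  65.        ]]
heater corners z70 [[727.74908886 103.075845    70.        ]
 [728.09012037 -65.41950452  70.        ]
 [466.39999048 -76.3118472   70.        ]
 [465.28079334  91.56163971  70.        ]]
```

View pics/c1.png

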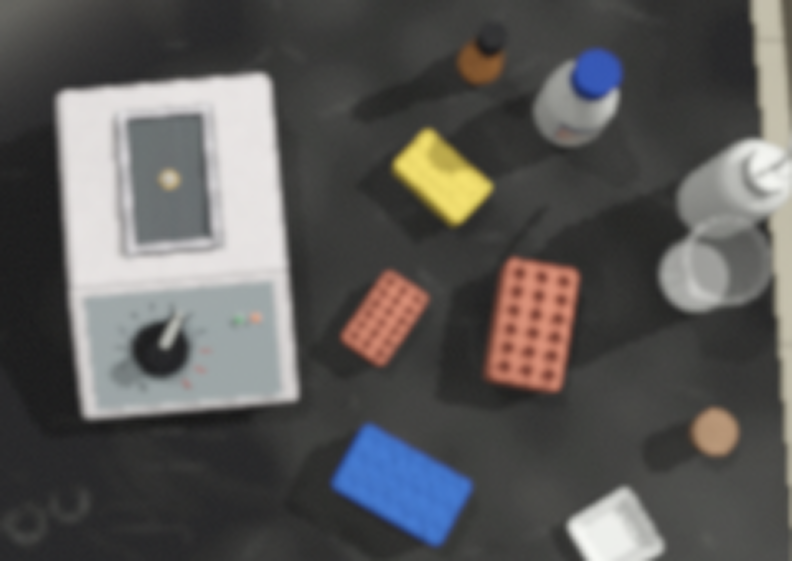

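View pics/c2.png

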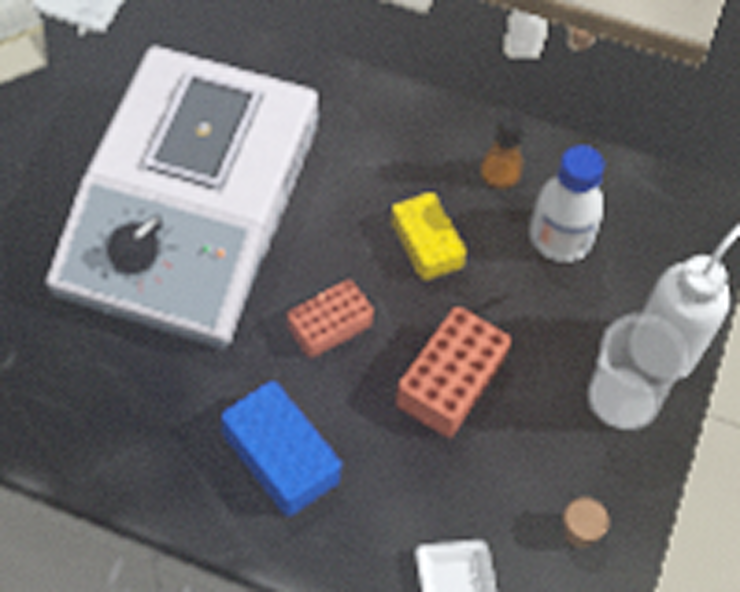

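Both crops confirm it: the larger red rack is at top pixel (371,229). The small red look-alike is at (327,227). The pointer is at roughly 1 o'clock, so v is about 3. Next I'll take the wrist view over the heater.

Run:
```python
from h import *
print(solve_ik([596,10,350],[180,0,90]))
goto([596,10,350],[180,0,90]); grip(0); wait(0.3)
o=get_obs(); im=get_image("wrist"); cv2.imwrite("pics/w1.png",im[:,:,::-1]); np.save("w1.npy",np.r_[o['tcp_pos'],o['ee_rot']])
print(o['t'],o['tcp_pos'],o['ee_rot'],o['joint_pos'],o['grip_width'])
C=cam("wrist",o)
for n in ["heater","knob_axis","knob_pointer","sensor_pin"]:
    print(n,[(round(d["score"],2),[round(float(v),1) for v in d["extent"]]) for d in spot_in(n,"wrist")][:3])
goto([529,-240,350],[180,0,90]);wait(0.3)
o=get_obs(); im=get_image("wrist"); cv2.imwrite("pics/w2.png",im[:,:,::-1]); np.save("w2.npy",np.r_[o['tcp_pos'],o['ee_rot']])
for n in ["tube_block"]:
    for d in regions_of(n,"wrist"):
        print(n,round(d["score"],2),d["extent"]); 
        np.save("tb_%d.npy"%int(d["extent"][0]),d["region"])
print(get_obs()['t'])
```

```text
[ -5.7827362    4.87320578  88.36004319   0.          86.76675103
 -95.7827362 ]
4.225 [596.00076212   9.99262096 350.00737516] [ 1.79999198e+02 -9.39725470e-04  8.99988557e+01] [-5.78396186e+00  4.87258573e+00  8.83599429e+01  1.01739961e-03
  8.67667679e+01 -9.57828749e+01] -0.12465800296265975
heater [(0.74, [280.9, 147.0, 149.8, 219.8]), (0.65, [293.5, 84.6, 41.6, 48.7]), (0.64, [505.3, 49.1, 79.2, 81.3])]
knob_axis [(0.6, [295.1, 84.8, 43.5, 45.2])]
knob_pointer [(0.56, [298.4, 83.4, 46.1, 51.2])]
sensor_pin [(0.41, [295.2, 85.8, 47.0, 47.1])]
tube_block 0.78 [258.5, 148.8, 59.2, 79.1]
tube_block 0.69 [345.6, 42.1, 97.1, 84.3]
tube_block 0.67 [305.8, 235.1, 53.5, 57.6]
tube_block 0.59 [349.0, 151.8, 53.0, 57.5]
5.8917
```

View pics/w1.png

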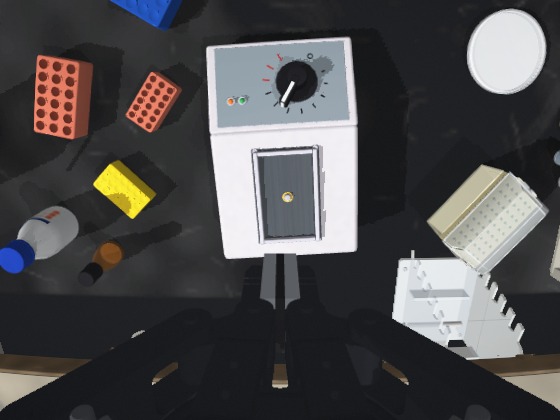

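View pics/w2.png

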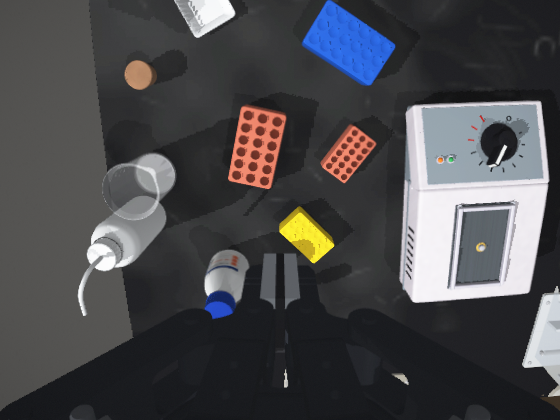

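Run:
```python
import cv2
a=cv2.imread("pics/w1.png");cv2.imwrite("pics/z1.png",cv2.resize(a[30:265,195:370],None,fx=2.5*1.0,fy=2.5,interpolation=cv2.INTER_CUBIC))
a=cv2.imread("pics/w2.png");cv2.imwrite("pics/z2.png",cv2.resize(a[95:200,215:385],None,fx=4.5,fy=4.5,interpolation=cv2.INTER_CUBIC))
```

```text
(no output)
```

View pics/z1.png

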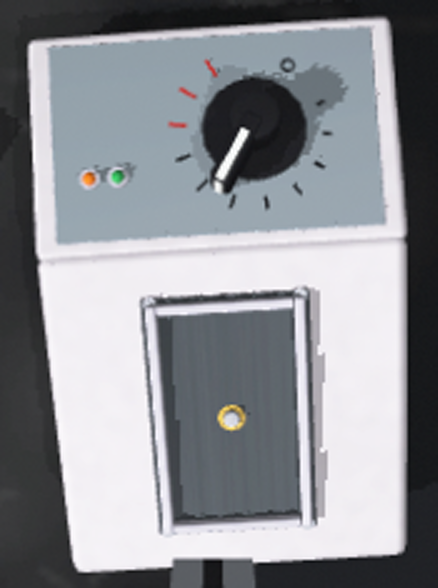

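View pics/z2.png

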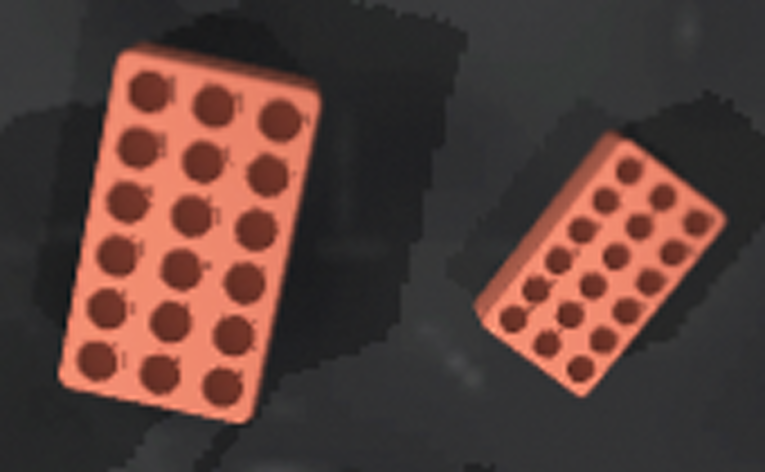

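```bash
cat >> h.py <<'E'
class _O(dict): pass
def obsf(f):
    a=np.load(f); return {'tcp_pos':a[:3],'ee_rot':a[3:]}
E
python3 - <<'E'
from h import *
from scipy.optimize import least_squares
C1=cam("wrist",obsf("w1.npy"));C2=cam("wrist",obsf("w2.npy"));CT=cam("top")
def z(p,ox,oy,s): return (np.array(p,float)+.5)/s-.5+[ox,oy]
b=z([[117,50],[322,97],[250,424],[59,384]],215,95,4.5)
for zz in (36,):
    P=back(C2,b,zz);print(P.round(1)); e=np.roll(P,-1,0)-P; print(np.linalg.norm(e,axis=1), np.degrees(np.arctan2(e[:,1],e[:,0])),P.mean(0))
s=back(C2,z([[615,132],[727,218],[583,397],[478,315]],215,95,4.5),26);e=np.roll(s,-1,0)-s;print("small",np.linalg.norm(e,axis=1),s.mean(0))
m=[([-130,-85,34],[29,42]),([-130,85,34],[388,20]),([130,-85,70],[78,571]),([130,85,70],[406,552]),([-30,-85,70],[39,262]),([-30,85,70],[407,238]),([50,0,75],[231,418]),
 ([-6.5,-36.5,77],[143,298]),([-6.5,36.5,77],[308,289]),([106.5,-36.5,77],[163,532]),([106.5,36.5,77],[314,524])]
X=np.array([a for a,_ in m],float);U=z([b for _,b in m],195,30,2.5)
f=lambda p:(proj(C1,heater_pts(*p[:3],X))-U).ravel()
r=least_squares(f,[600,10,2],loss='soft_l1');print(r.x,f(r.x).reshape(-1,2).round(1))
h=r.x
print("knob axis",heater_pts(*h,[[-85,18,65],[50,0,71]]))
np.save("heater.npy",h)
# pointer tip white line
a=heater_pts(*h,[[-85,18,65]])
n=Ro.from_euler('z',h[2],degrees=True).as_matrix()@Ro.from_euler('y',-20,degrees=True).as_matrix()
def ptr(deg,r,hh=9): # deg clockwise from uphill, seen facing panel; hh above knob_axis
    t=np.radians(deg); return a+ (n@np.array([r*np.cos(t),-r*np.sin(t),hh]))
for d in (15,20,25,30,35,40): print(d,((proj(C1,ptr(d,33))[0]+.5-[195,30])*2.5).round(), ((proj(C1,ptr(d,0))[0]+.5-[195,30])*2.5).round())
E
```

```text
[[ 477.3 -286.3   36. ]
 [ 489.7 -231.4   36. ]
 [ 581.3 -251.2   36. ]
 [ 569.6 -305.2   36. ]]
[56.29276044 93.73165829 55.26084699 94.26267142] [  77.25104934  -12.2318076  -102.21386364  168.39404181] [ 529.46722593 -268.5227048    36.        ]
small [40.76990145 64.88267803 39.58816739 63.5212607 ] [ 537.59405395 -151.88207744   26.        ]
[596.43197918  15.82369536   3.66464374] [[-1.3 -2.8]
 [ 1.  -3.8]
 [-1.8  1.8]
 [ 1.2  1.5]
 [-1.5 -1.5]
 [ 0.8 -1.4]
 [ 0.4 -0.1]
 [ 0.6  2.8]
 [-1.   2.3]
 [ 0.5  0.6]
 [-0.3  0.3]]
knob axis [[510.45528594  28.35398744  65.        ]
 [646.32974169  19.01952032  71.        ]]
15 [240. 183.] [255. 110.]
20 [234. 182.] [255. 110.]
25 [228. 180.] [255. 110.]
30 [221. 177.] [255. 110.]
35 [216. 174.] [255. 110.]
40 [210. 170.] [255. 110.]
```

Run:
```python
from h import *
def shot(p,k):
    goto(p,[180,0,90]);wait(0.3)
    o=get_obs(); im=get_image("wrist"); cv2.imwrite(f"pics/{k}.png",im[:,:,::-1]); np.save(k+".npy",np.r_[o['tcp_pos'],o['ee_rot']])
    cv2.imwrite(f"pics/{k}z.png",cv2.resize(im[20:300,100:460,::-1],None,fx=2.1,fy=2.1,interpolation=cv2.INTER_CUBIC))
shot([490,-266,230],"w5")
shot([502,28,230],"w3")
shot([635,19,230],"w4")
print(get_obs()['t'])
```

```text
9.25
```

View pics/w3z.png

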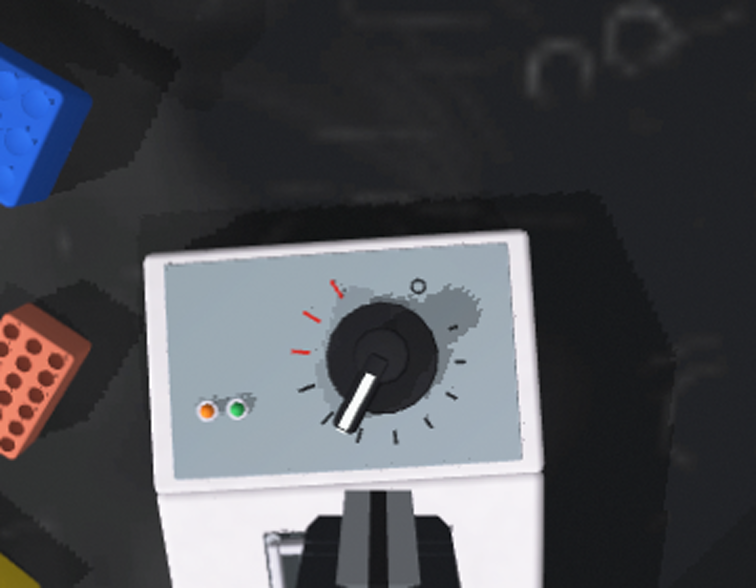

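View pics/w4z.png

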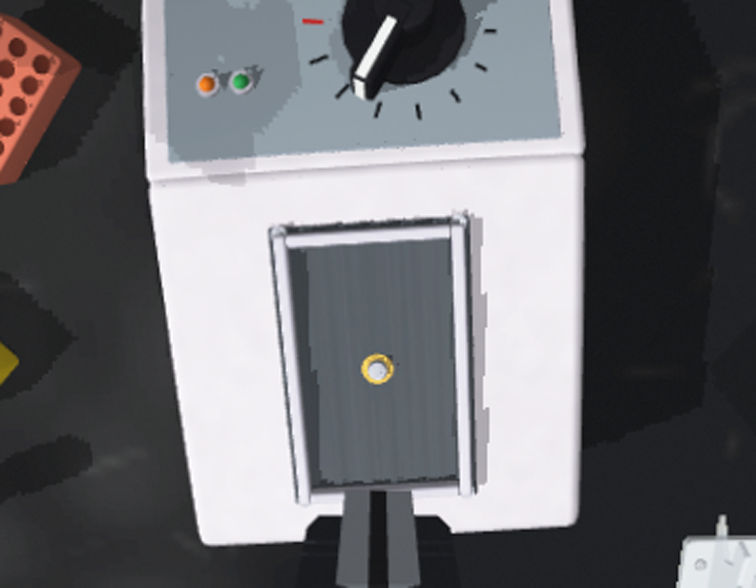

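View pics/w5z.png

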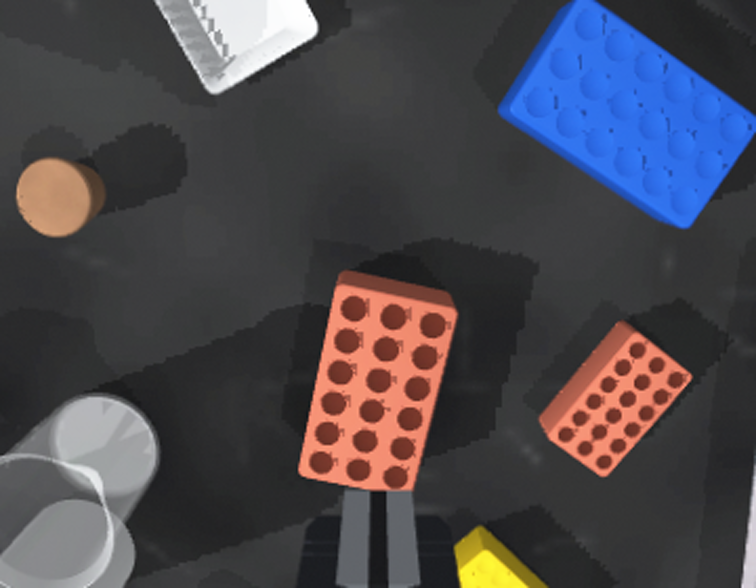

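```bash
cat > fit.py <<'E'
from h import *
from scipy.optimize import least_squares
Cs={k:cam("wrist",obsf(k+".npy")) for k in("w1","w3","w4","w5","w2")}
def z(p,ox=100,oy=20,s=2.1): return (np.array(p,float)+.5)/s-.5+[ox,oy]
N20=Ro.from_euler('y',-20,degrees=True).as_matrix()
sk=np.array([-85,18,65])+N20@[0,0,-9]; hub=np.array([-85,18,65])+N20@[0,0,8.5]
obs={"w3":[([-130,-85,34],[145,255]),([-130,85,34],[527,231]),([-30,-85,70],[157,494]),([-30,85,70],[544,470]),(sk,[383,357]),(hub,[382,356])],
"w4":[([50,0,75],[377,369]),([-30,-85,70],[150,182]),([-30,85,70],[584,156]),([130,-85,70],[204,546]),([130,85,70],[578,525]),
 ([-6.5,-36.5,77],[270,228]),([-6.5,36.5,77],[468,215]),([106.5,-36.5,77],[300,504]),([106.5,36.5,77],[473,493])]}
def f(p):
    out=[]
    for k,m in obs.items():
        X=np.array([a for a,_ in m],float);U=z([b for _,b in m])
        Q=heater_pts(*p[:3],X)+[0,0,p[3] if len(p)>3 else 0]
        out.append(proj(Cs[k],Q)-U)
    return np.vstack(out).ravel()
if __name__=="__main__":
  for p0 in ([600,15,3],[600,15,3,0]):
    r=least_squares(f,p0,loss='soft_l1');print(r.x,r.cost);print(f(r.x).reshape(-1,2).round(1).tolist())
  b=z([[338,286],[457,312],[412,493],[299,474]])
  P=back(Cs["w5"],b,36);e=np.roll(P,-1,0)-P;print(P.round(1),np.linalg.norm(e,axis=1), np.degrees(np.arctan2(e[:,1],e[:,0])),P.mean(0))
E
python3 fit.py
```

```text
[596.97448621  15.93234117   3.58508286] 25.107505670156034
[[-1.9, -1.8], [1.3, -2.6], [-2.1, 0.2], [1.3, 0.9], [-0.3, -0.5], [-0.1, -1.5], [0.5, 0.4], [-2.9, -0.9], [2.3, -2.1], [-2.7, 1.8], [1.9, 1.7], [1.3, 3.3], [-1.2, 3.7], [0.1, 0.0], [0.0, 0.6]]
[598.69344685  16.02134824   3.5811826   -5.45388993] 15.445373933620958
[[0.0, -0.8], [0.2, -1.4], [-0.2, -0.7], [0.1, 0.1], [-0.2, -0.3], [-0.1, -1.3], [0.6, 0.5], [-0.8, 0.9], [0.5, -0.1], [-1.2, 0.5], [0.4, 0.5], [2.3, 4.6], [-1.9, 5.1], [0.8, -1.0], [-0.7, -0.4]]
[[ 478.5 -284.7   36. ]
 [ 490.2 -231.9   36. ]
 [ 579.2 -250.7   36. ]
 [ 569.3 -304.7   36. ]] [54.10455999 90.96807449 54.96365276 92.94738161] [  77.57040543  -11.89982822 -100.36180423  167.58137277] [ 529.30063497 -268.00493331   36.        ]
```

Run:
```python
from fit import *
CT=cam("top");CS=cam("side")
print("top pin",back(CT,[z([169,179],210,130,3.3)],75),"side pin",back(CS,[z([203,130],220,150,3.7)],75))
print("wrist pin",back(Cs["w4"],[z([377,369])],75),back(Cs["w1"],[z([231,418],195,30,2.5)],75))
for h in([596.97,15.93,3.585],[598.7,16.02,3.58]): print(heater_pts(*h,[[50,0,75]]))
# block in top: corners c1
b=z([[508,258],[580,268],[562,391],[485,377]],210,130,3.3);P=back(CT,b,36);print(P.round(1),P.mean(0))
print("side block",back(CS,z([[461,306],[511,344],[450,415],[400,378]],220,150,3.7),36).mean(0))
```

```text
top pin [[649.237736    17.21270732  75.        ]] side pin [[644.71645688  17.09877409  75.        ]]
wrist pin [[646.50632161  18.61126532  75.        ]] [[646.47843013  18.53264334  75.        ]]
[[646.87215664  19.05646173  75.        ]]
[[648.60242928  19.14210693  75.        ]]
[[ 585.5 -251.4   36. ]
 [ 575.9 -308.9   36. ]
 [ 477.8 -289.2   36. ]
 [ 490.5 -228.5   36. ]] [ 532.42990808 -269.51333243   36.        ]
side block [ 531.8203194  -268.53498892   36.        ]
```

```bash
cat > knob.py <<'E'
from h import *
H=np.array([597.5,15.8,3.58])
Rh=Ro.from_euler('z',H[2],degrees=True).as_matrix()
N=Rh@Ro.from_euler('y',-20,degrees=True).as_matrix()   # cols: uphill, left, normal
A=heater_pts(*H,[[-85,18,65]])[0]
def tool(phi,r=27,d=12,h=-3.5):
    t=np.radians(phi); u=np.array([np.cos(t),-np.sin(t),0]); cw=np.array([-np.sin(t),-np.cos(t),0])
    p=A+N@(r*u+d*cw+[0,0,h])
    zt=-N[:,2]; xt=-N@cw*SGN   # push direction is anticlockwise = -cw
    yt=np.cross(zt,xt)
    return p, Ro.from_matrix(np.c_[xt,yt,zt]).as_euler('xyz',degrees=True), N@(-cw)
SGN=1
E
python3 - <<'E'
from fit import *
import knob; from knob import *
C=Cs["w3"];K,D,R,t=C
o=-R.T@t
def onplane(uv,h):
    n=cv2.undistortPoints(np.array(uv,float).reshape(-1,1,2),K,D)[:,0];d=np.c_[n,np.ones(len(n))]@R
    q=A+N[:,2]*h
    return [ (N.T@(o+di*((q-o)@N[:,2])/(di@N[:,2])-A)) for di in d]
P=onplane(z([[375,376],[343,431],[382,356]]),9);print(np.round(P,1))
e=P[1]-P[0];print("phi cw",np.degrees(np.arctan2(-e[1],e[0])),"from hub",np.degrees(np.arctan2(-(P[1]-P[2])[1],(P[1]-P[2])[0])))
for s in(1,-1):
    knob.SGN=s
    for ph in (60,28,0,-45,-90,-150):
        p,a,_=tool(ph); q=solve_ik(p,a); print(s,ph,p.round(1),a.round(1),None if q is None else np.round(q,1))
E
```

```text
[[  8.6  -3.1   9. ]
 [ 29.7 -17.1   9. ]
 [  0.8   0.2   9. ]]
phi cw 33.62075065802585 from hub 30.89676387276147
1 60 [517.5  -0.6  62.8] [169.7 -17.2  35.1] [-10.7   1.8 127.4   9.2  31.7 -51.4]
1 28 [531.3   6.4  67.9] [162.2  -9.2  67. ] [ -9.4   2.8 125.5   8.3  32.4 -81.3]
1 0 [538.8  18.1  70.9] [160.    0.   93.6] [  -7.7    3.4  124.5    7.1   32.7 -106.7]
1 -45 [537.9  40.7  71.1] [165.6  14.  136.8] [  -4.7    3.4  124.4    5.3   32.4 -147.3]
1 -90 [522.3  56.2  65.8] [-180.    20.  -176.4] None
1 -150 [494.9  51.4  55.8] [-162.5    9.8 -114.9] [-3.700e+00  1.000e-01  1.301e+02  5.000e+00  3.000e+01  1.088e+02]
-1 60 [517.5  -0.6  62.8] [-169.7   17.2 -144.9] [-10.7   1.8 127.4   9.2  31.7 128.6]
-1 28 [531.3   6.4  67.9] [-162.2    9.2 -113. ] [ -9.4   2.8 125.5   8.3  32.4  98.7]
-1 0 [538.8  18.1  70.9] [-160.     0.   -86.4] [ -7.7   3.4 124.5   7.1  32.7  73.3]
-1 -45 [537.9  40.7  71.1] [-165.6  -14.   -43.2] [ -4.7   3.4 124.4   5.3  32.4  32.7]
-1 -90 [522.3  56.2  65.8] [180.  -20.    3.6] [ -2.8   2.3 126.4   4.2  31.5  -9.5]
-1 -150 [494.9  51.4  55.8] [162.5  -9.8  65.1] [-3.700e+00  1.000e-01  1.301e+02  5.000e+00  3.000e+01 -7.120e+01]
```

Run:
```python
import knob; from knob import *
knob.SGN=-1
p,a,_=tool(58,h=50); goto(p,a); 
p,a,_=tool(58,h=-3.5); move_l(p,a,speed=80); wait(0.2)
o=get_obs(); F0=o['wrist_force'];print(o['t'],F0.round(2),(o['tcp_pos']-p).round(2))
ph=58
while ph>-95:
    ph-=9
    p,a,dr=tool(ph); move_l(p,a,speed=70)
    o=get_obs(); F=o['wrist_force']-F0
    print(ph,round(o['t'],2),"push",round(-F@dr,2),"tot",round(np.linalg.norm(F),2))
    if np.linalg.norm(F)>12: print("STOP");break
np.save("F0.npy",F0)
im=get_image("wrist");cv2.imwrite("pics/k1.png",im[:,:,::-1]);im=get_image("top");cv2.imwrite("pics/k1t.png",cv2.resize(im[180:280,210:320,::-1],None,fx=5,fy=5,interpolation=2))
```

```text
13.5 [-0.73  0.03  1.06] [ 0.44 -0.08  0.73]
49 13.81 push -0.42 tot 1.63
40 14.12 push 2.2 tot 2.48
31 14.43 push 1.41 tot 1.89
22 14.73 push 1.18 tot 1.95
13 15.04 push 1.95 tot 2.33
4 15.35 push 1.88 tot 1.98
-5 15.66 push 1.1 tot 2.01
-14 15.97 push 2.78 tot 2.91
-23 16.27 push 2.45 tot 2.79
-32 16.58 push 1.87 tot 2.12
-41 16.89 push 2.57 tot 2.73
-50 17.2 push 2.06 tot 2.17
-59 17.51 push 2.28 tot 2.29
-68 17.82 push 1.78 tot 2.0
-77 18.12 push 0.81 tot 1.06
-86 18.43 push 1.99 tot 2.14
-95 18.74 push 1.88 tot 2.36
```

View pics/k1.png

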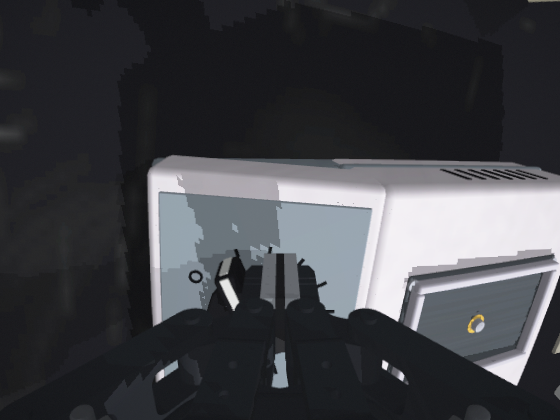

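The wing is being pushed along at about 2 N. The wrist picture has the pointer at (228,290), ahead of the fingers and short of the off mark at (195,276). From here I'll use fine steps, watching the force through the click.

Run:
```python
import knob; from knob import *
knob.SGN=-1
F0=np.load("F0.npy"); ph=-95; peak=0
while ph>-152:
    ph-=3 if ph>-107 and peak<5 else 1.2
    p,a,dr=tool(ph); move_l(p,a,speed=40)
    o=get_obs(); F=o['wrist_force']-F0; f=-F@dr; peak=max(peak,f)
    print(round(ph,1),round(o['t'],2),"push",round(f,2),"tot",round(np.linalg.norm(F),2),"v",np.abs(o['qvel']).max().round(1))
    if f>17: print("STOP hi");break
    if peak>6 and f<2: print("snap?");break
im=get_image("wrist");cv2.imwrite("pics/k2.png",im[:,:,::-1])
```

```text
-98 19.09 push 1.22 tot 2.17 v 0.1
-101 19.34 push 1.84 tot 2.04 v 0.2
-104 19.59 push 1.91 tot 2.46 v 0.1
-107 19.84 push 2.63 tot 3.11 v 0.1
-108.2 20.09 push 2.48 tot 2.76 v 0.1
-109.4 20.34 push 3.17 tot 3.87 v 0.1
-110.6 20.59 push 5.67 tot 6.15 v 0.1
-111.8 20.84 push 5.63 tot 6.17 v 0.1
-113.0 21.09 push 6.8 tot 7.68 v 0.1
-114.2 21.34 push 7.5 tot 8.82 v 0.2
-115.4 21.59 push 8.11 tot 9.6 v 0.1
-116.6 21.84 push 8.93 tot 10.42 v 0.1
-117.8 22.09 push 9.32 tot 11.36 v 0.2
-119.0 22.34 push 8.72 tot 10.55 v 0.2
-120.2 22.59 push 10.26 tot 12.83 v 0.1
-121.4 22.84 push 11.25 tot 13.09 v 0.1
-122.6 23.09 push 12.57 tot 15.36 v 0.1
-123.8 23.34 push 11.66 tot 13.45 v 0.1
-125.0 23.59 push 8.28 tot 8.99 v 0.2
-126.2 23.84 push 6.29 tot 6.59 v 0.3
-127.4 24.09 push 3.02 tot 3.6 v 0.6
-128.6 24.34 push 0.98 tot 1.69 v 0.3
snap?
```

View pics/k2.png

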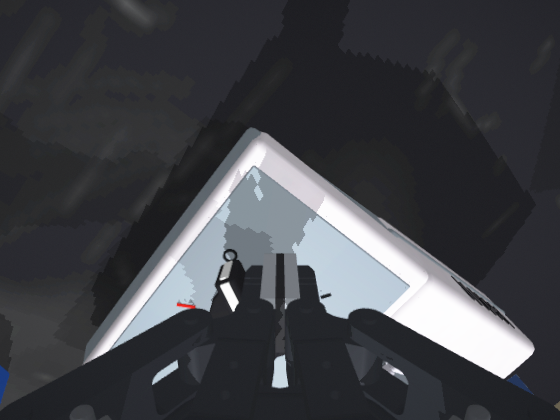

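The force peaked at 12.6 N and then fell to 1 N, and the pointer at (228,275) now aims at the off mark (230,255). I'll nudge gently until it's firmly on the stop, then back off and look.

Run:
```python
import knob; from knob import *
knob.SGN=-1
F0=np.load("F0.npy"); ph=-128.6
while ph>-150:
    ph-=1.0
    p,a,dr=tool(ph); move_l(p,a,speed=40)
    o=get_obs(); F=o['wrist_force']-F0; f=-F@dr
    print(round(ph,1),round(o['t'],2),"push",round(f,2),"tot",round(np.linalg.norm(F),2))
    if f>5.5: print("STOP");break
p,a,dr=tool(ph+12);move_l(p,a,speed=60)
p,a,dr=tool(ph+12,h=60);move_l(p,a,speed=150)
goto([502,28,230],[180,0,70]);wait(.2)
o=get_obs(); np.save("w6.npy",np.r_[o['tcp_pos'],o['ee_rot']]); im=get_image("wrist");cv2.imwrite("pics/w6z.png",cv2.resize(im[20:300,100:460,::-1],None,fx=2.1,fy=2.1,interpolation=cv2.INTER_CUBIC));print(get_obs()['t'])
```

```text
-129.6 24.64 push 1.38 tot 1.97
-130.6 24.89 push 1.62 tot 2.28
-131.6 25.14 push 1.44 tot 3.36
-132.6 25.39 push 2.76 tot 4.5
-133.6 25.64 push 3.97 tot 5.82
-134.6 25.89 push 4.25 tot 5.97
-135.6 26.14 push 6.87 tot 8.87
STOP
27.95
```

View pics/w6z.png

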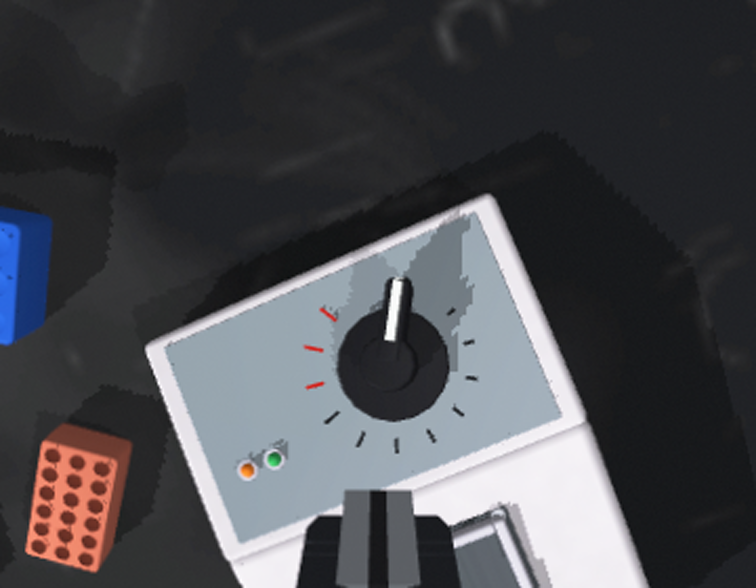

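Run:
```python
from fit import *
from knob import *
C=cam("wrist",obsf("w6.npy"));K,D,R,t=C
o=-R.T@t
def onplane(uv,h):
    n=cv2.undistortPoints(np.array(uv,float).reshape(-1,1,2),K,D)[:,0];d=np.c_[n,np.ones(len(n))]@R
    q=A+N[:,2]*h
    return [ (N.T@(o+di*((q-o)@N[:,2])/(di@N[:,2])-A)) for di in d]
P=onplane(z([[390,340],[398,279],[387,361]]),9);print(np.round(P,1))
for e in (P[1]-P[0],P[1]-P[2]):print("phi cw",np.degrees(np.arctan2(-e[1],e[0]))%360)
gp=[529.4,-268.2]
for yaw in(77.8,-102.2): print(yaw,solve_ik([gp[0],gp[1],15],[180,0,yaw]))
for yaw in(93.6,-86.4): print(yaw,solve_ik([647,19,90],[180,0,yaw]))
import station; print([n for n in dir(station) if 'offset' in n.lower()], {k:v for k,v in get_obs().items() if 'off' in k})
```

```text
[[ -7.6   4.5   9. ]
 [-28.9  16.7   9. ]
 [ -0.4   0.2   9. ]]
phi cw 209.8182644226757
phi cw 209.98698548439972
77.8 [-3.36412203e+01  2.41156413e+01  1.03598936e+02 -2.54444375e-14
  5.22854231e+01 -1.11441220e+02]
-102.2 [-3.36412203e+01  2.41156413e+01  1.03598936e+02 -2.54444375e-14
  5.22854231e+01  6.85587797e+01]
93.6 [-4.52631388e+00  2.34059107e+01  9.47132633e+01 -2.54444375e-14
  6.18808261e+01 -9.81263139e+01]
-86.4 [-4.52631388e+00  2.34059107e+01  9.47132633e+01 -2.54444375e-14
  6.18808261e+01  8.18736861e+01]
['grasp_offset'] {}
```

The pointer reads 210°, so the knob is home. Next is grasping the block.

Run:
```python
from h import *
import station; print("go",station.grasp_offset)
gx,gy=529.6,-268.3
goto([gx,gy,130],[180,0,78]); grip(76); wait(.1)
move_l([gx,gy,12],speed=100); wait(.2)
o=get_obs();print(o['t'],o['tcp_pos'].round(1),o['wrist_force'].round(2))
im=get_image("wrist");cv2.imwrite("pics/g1.png",im[:,:,::-1])
g=grip(50,45); o=get_obs(); print(o['grip_width'],o['wrist_force'].round(2),o['t'])
im=get_image("wrist");cv2.imwrite("pics/g2.png",im[:,:,::-1])
```

```text
go 18.700000000000003
31.4917 [ 530.1 -268.6   12.7] [-0.62  0.18 -0.01]
54.98895630686147 [-0.43  0.9   3.41] 31.8583
```

View pics/g2.png

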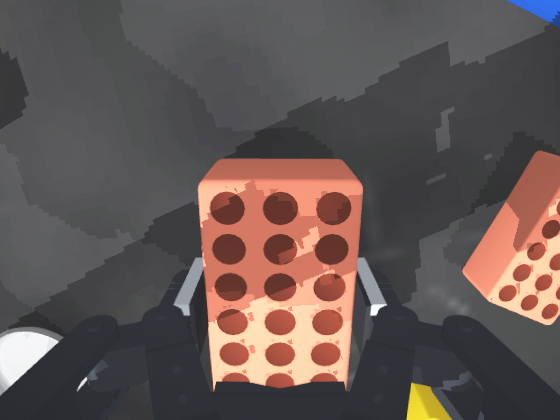

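View pics/g1.png

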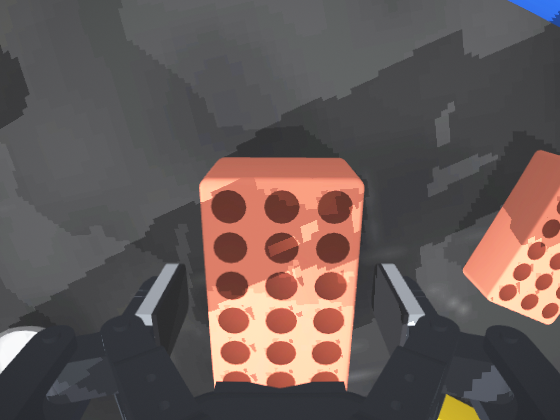

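The grasp is central: the pads are at rows 260–315 on both sides and the width is 55 mm. I'll lift and carry it over the plate.

Run:
```python
from h import *
gx,gy=529.6,-268.3
move_l([gx,gy,150],speed=100); o=get_obs();print(o['wrist_force'].round(2),o['grip_width'])
goto([646.8,18.4,150],[180,0,93.6])
move_l([646.8,18.4,115],speed=60);wait(.3)
o=get_obs();print(o['t'],o['tcp_pos'].round(2),o['ee_rot'].round(2),o['wrist_force'].round(2),o['grip_width'])
for n in("side","top"):
    im=get_image(n);np.save(f"{n}h.npy",im)
    r=(slice(150,260),slice(220,330)) if n=="side" else (slice(140,270),slice(210,320))
    cv2.imwrite(f"pics/{n}h.png",cv2.resize(im[r][:,:,::-1],None,fx=4.5,fy=4.5,interpolation=2))
im=get_image("wrist");cv2.imwrite("pics/wh.png",im[:,:,::-1])
```

```text
[-0.18  1.23 -3.78] 55.15634741558653
35.6583 [647.16  18.44 115.57] [1.7994e+02 1.0000e-02 9.3610e+01] [-0.53 -0.12 -3.81] 54.76131793420508
```

View pics/wh.png

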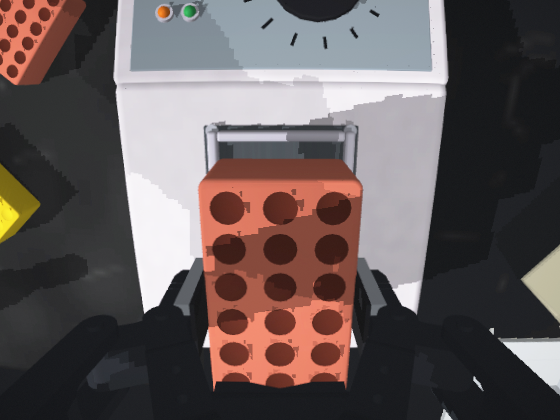

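View pics/sideh.png

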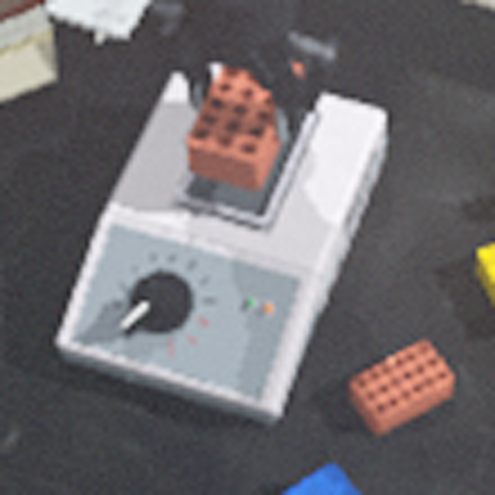

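View pics/toph.png

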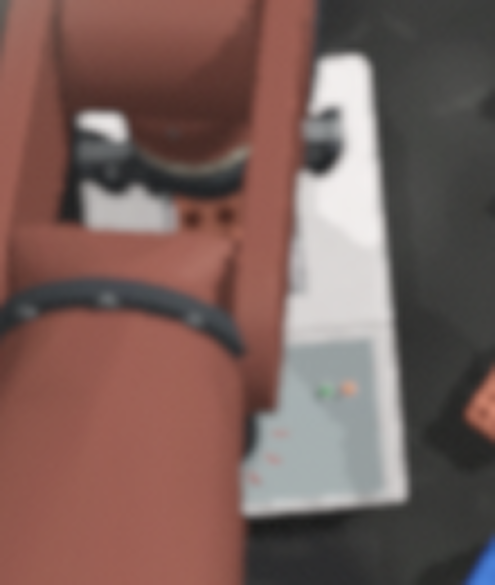

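Run:
```python
import cv2
a=cv2.imread("pics/wh.png");cv2.imwrite("pics/whz.png",cv2.resize(a[110:240,190:370],None,fx=4.4,fy=4.4,interpolation=cv2.INTER_CUBIC))
```

```text
(no output)
```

View pics/whz.png

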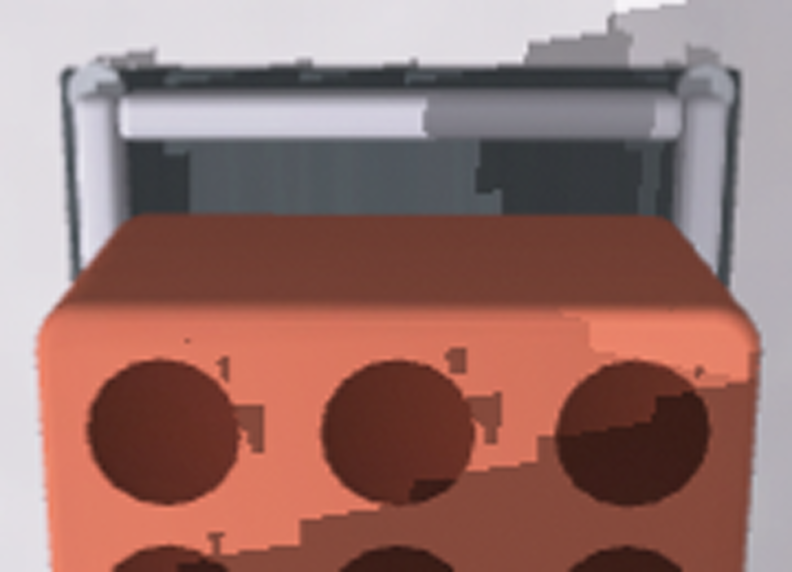

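Run:
```python
from fit import *
o=get_obs(); C=cam("wrist",o)
q=lambda p:z(p,190,110,4.4)
b=back(C,[q([406,216])],o['tcp_pos'][2]-12.7); t=back(C,[q([399,306])],o['tcp_pos'][2]-12.7+36)
f=back(C,[q([402,138])],77);f2=back(C,[q([402,95])],77)
f3=back(C,q([[75,95],[733,95]]),77)
print("block bottom front",b,"top front",t,"bar inner",f,"outer",f2, f3)
Ry=np.array([np.cos(np.radians(3.6)),np.sin(np.radians(3.6)),0])
print("block centre est",b+48*Ry,t+48*Ry,"frame centre est",f+51.5*Ry,f2+56.5*Ry)
```

```text
block bottom front [[599.20331978  16.22927343 102.5332099 ]] top front [[598.93978084  15.48181051 138.5332099 ]] bar inner [[595.54133603  15.68838866  77.        ]] outer [[590.78850433  15.38356347  77.        ]] [[592.94879857 -20.75462359  77.        ]
 [588.34155537  51.96218267  77.        ]]
block centre est [[647.10860274  19.24321837 102.5332099 ]] [[646.8450638   18.49575545 138.5332099 ]] frame centre est [[646.93971254  18.92210042  77.        ]] [[647.17701449  18.93122782  77.        ]]
```

Wrist geometry puts the block centre at (647.0, 18.9) and the frame centre at (647.05, 18.9). I'll lower it with force monitoring.

Run:
```python
from h import *
x,y=646.8,18.6
F0=get_obs()['wrist_force']
move_l([x,y,90],speed=50); zz=90
print((get_obs()['wrist_force']-F0).round(2))
while zz>80.5:
    zz-=0.8; move_l([x,y,zz],speed=20); o=get_obs(); F=o['wrist_force']-F0
    print(round(zz,1),o['tcp_pos'].round(2),F.round(2),round(o['t'],2))
    if F[2]>6 or np.hypot(F[0],F[1])>6: break
im=get_image("wrist");cv2.imwrite("pics/p1.png",im[:,:,::-1])
```

```text
[-0.73  0.34  0.05]
89.2 [647.06  18.59  89.55] [-1.05  0.17 -0.65] 36.71
88.4 [646.77  18.59  88.42] [-1.42  1.04 -0.55] 36.96
87.6 [646.91  18.59  87.69] [-0.66 -0.08  0.78] 37.21
86.8 [646.93  18.6   86.89] [0.23 0.06 0.22] 37.46
86.0 [646.91  18.58  86.05] [-0.77 -0.33  0.42] 37.71
85.2 [646.86  18.59  85.21] [-1.26  0.    0.33] 37.96
84.4 [646.87  18.6   84.42] [-0.94 -0.42  0.57] 38.21
83.6 [646.89  18.6   83.79] [-1.21  0.39  3.  ] 38.46
82.8 [646.89  18.58  83.76] [-5.14  0.66  8.89] 38.71
```

View pics/p1.png

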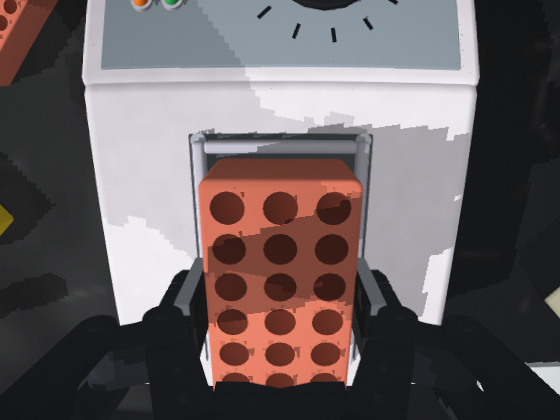

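Contact came at 83.75 mm, exactly the plate height, with the block between the bars. Releasing now.

Run:
```python
from h import *
x,y=646.8,18.6
move_l([x,y,83.6],speed=20)
grip(66);wait(.3); o=get_obs();print(o['grip_width'],o['wrist_force'].round(2))
grip(78); move_l([x,y,180],speed=80)
goto([600,19,260],[180,0,93.6]);wait(.3)
o=get_obs();print(o['t'],o['wrist_force'].round(2));np.save("w7.npy",np.r_[o['tcp_pos'],o['ee_rot']])
im=get_image("wrist");cv2.imwrite("pics/w7z.png",cv2.resize(im[20:300,100:460,::-1],None,fx=2.1,fy=2.1,interpolation=cv2.INTER_CUBIC))
im=get_image("side");cv2.imwrite("pics/s7.png",cv2.resize(im[150:310,220:420,::-1],None,fx=3.7,fy=3.7,interpolation=2))
```

```text
65.78334221487255 [-0.11  0.76  0.16]
41.975 [ 0.19 -0.13 -0.88]
```

View pics/w7z.png

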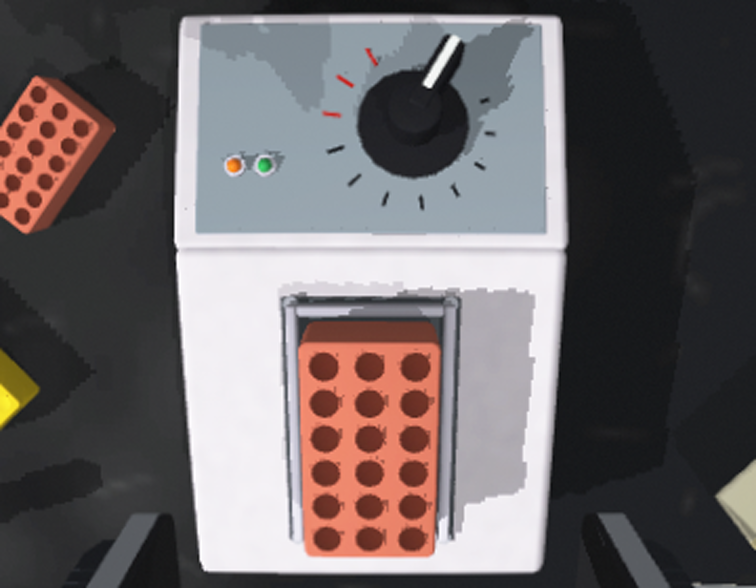

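View pics/s7.png

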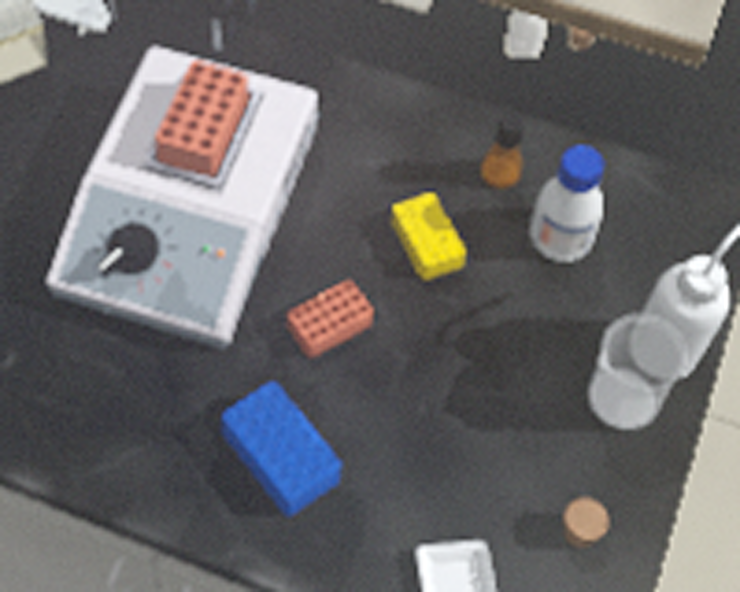

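Run:
```python
from fit import *
C=cam("wrist",obsf("w7.npy"))
P=back(C,z([[299,344],[441,344],[435,557],[304,557]]),107);e=np.roll(P,-1,0)-P
print(P.mean(0),np.linalg.norm(e,axis=1),np.degrees(np.arctan2(e[:,1],e[:,0])))
f=back(C,z([[372,317],[288,297],[460,297]]),77);print("bar inner front",f[0],"outer corners",f[1:], "frame c", f[0]+51.5*np.array([.998,.063,0]))
b=back(C,z([[372,323]]),71);print("block bottom front",b, b+48*np.array([.998,.063,0]))
```

```text
[646.88643087  18.59245677 107.        ] [55.50824364 94.50446235 56.26661838 94.53688964] [  93.59622819    3.52214088  -86.37484709 -176.93746368]
bar inner front [595.79877469  16.22390464  77.        ] outer corners [[589.34359496 -19.79494075  77.        ]
 [584.77623569  52.86488489  77.        ]] frame c [647.19577469  19.46840464  77.        ]
block bottom front [[599.84774906  16.42916796  71.        ]] [[647.75174906  19.45316796  71.        ]]
```

Block centre is within 1 mm of the frame centre and square to the heater (3.5° against 3.6°). The top-face size fits a height of 107 mm, so it's seated flat. The knob is still on off and the robot is clear, so I'm handing in.

```bash
python3 -c "
from station import *
print(sign_off(), get_obs()['t'])"
```

```text
the job is handed in; nothing more can be done
the job is handed in; nothing more can be done
```

The thermostat knob is home on its off stop and the larger red tube block is in the frame on the heating plate, released. I handed the job in at about 42 s of the 64 s allowed.

**Knob:** I pushed the wing anticlockwise with closed fingertips at about 2 N. The push peaked at 12.6 N at the click (15.4 N total at the wrist), then fell to 1 N as the knob snapped home. A last push against the stop reached 6.9 N. The pointer then measured 210° clockwise from uphill, which is off, and still showed there in the last pictures.

**Block:** I lowered it until it touched at the plate's height, eased off and opened the gripper. The last wrist picture puts its centre about 1 mm or less from the frame's centre and square to within 0.1°. The size of its top face fits it sitting flat.

**Bystanders:** No bystander looks moved in the last side picture, though that crop did not include the petri dish or the tip box.

**What I could not check or that disagreed:**
- The sensing pin is hidden under the block, so I only infer it is held down from the block sitting flat.
- The wrist camera read lengths about 2% short. The heater fit left errors of about 2–4 pixels, so I aligned the block directly to the frame at the hover.
- The block shows 18 holes, not the 15 in the description. I chose it by colour and size: it measured about 94 x 56 mm, against 64 x 40 mm for the smaller red block.

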